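# Make up two nailer repair kits

### The arm

A 7-joint arm with a two-finger parallel gripper is mounted at the origin on the work surface. World frame = base frame: x ahead of the robot, y to its left, z up, the work surface at z = 0. Lengths are in m, angles in rad, forces in N, time in s.
With the tool pointing down it reaches from about 0.4 to 0.925 m from the base axis. Payload 5.6 kg.
Tool frame: the origin (TCP) lies at the very end of the fingers, on their centre line; the grasp point (between the pads) lies 19 mm behind it; z points along the fingers, y is the direction in which the jaws open and shut (so a half turn about z gives the same grasp; the last joint's range is limited). The gripper opens to 85 mm and grips with 20 to 120 N. Pads are 22 mm wide; open, the fingers measure 114 mm over their backs; the gripper's body (76 mm by 85 mm) begins 54 mm behind the grasp point. The pads swing forward as they close: fully open they stand 13 mm farther back than shut.
Start: joints at [1.302, 0.468, -0.012, 1.603, 0.006, 1.071, -0.056], TCP at [0.145, -0.634, 0.197] pointing down, gripper open.
Joint ranges: [-2.53, 2.53], [-0.31, 2.02], [-1.57, 1.55], [0.28, 2.44], [-1.29, 4.43], [0.15, 1.84], [-2.92, 2.92]. Speed limits (rad/s): [2.57, 2.57, 3.14, 3.14, 3.14, 3.14, 3.14].

### API

Orientations are given as a unit quaternion [w, x, y, z].
In Python, from workcell import movep, servo_line, move_joints, gripper_to, sleep, solve_ik, get_state, capture, camera_info, IKError, close_job gives the robot as it stands. The module is installed in compiled form; this text tells all that it offers. Calls block until the motion is done:
- movep(position, orientation): joint-space move of the TCP to a pose.
- servo_line(position, frame=None, velocity=0.15): straight line of the TCP; frame=None keeps the orientation; velocity is the mean speed in m/s.
- move_joints(angles): joint-space move.
- gripper_to(opening, strength=None): finger opening in m; strength is the grip in N (None keeps the last); returns when the fingers have stopped.
- sleep(seconds).
- solve_ik(position, orientation): joint angles nearest the present ones, or None.
- get_state(): the state.
- capture(name): name is "scene" or "top" or "wrist"; returns (picture, depth): 480x640x3 uint8, red, green, blue; 480x640 float32, m along the optical axis (not along the pixel's ray), 0 where there is no reading.
- camera_info(name): a dict with "vertical_fov" (degrees; the focal length in pixels is half the picture's height over the tangent of half this angle, whatever the lens; pixels are square), "cx", "cy" (the principal point, pixels), "rvec" (rotation vector, rad) and "tvec" (3), from world to camera coordinates, as OpenCV has them; the wrist camera has in their place "T_tool_cam" (4x4, takes a point from camera to tool coordinates, whose origin is the TCP and whose axes are the flange's). Camera axes: x right, y down, z forward; pixel columns grow to the right and rows downward; lengths in m; the calibration is good to about 2 mm. A picture is of the moment at which its call begins: read the wrist's pose just before it. camera_info takes no time and is no camera call.
A pose or a line that the arm cannot do raises IKError and nothing moves.
- close_job(): hands the job in, once; it reports no verdict.
The state is a dict: "clock": time; "joints": joint angles; "joint_vel": joint speeds; "joint_efforts": joint torques, N m; "eef_pos": TCP position; "ee_rot": TCP orientation; "ft_force": force on the tool from outside, world axes, zero at the start; "torque": the same for the moment, N m; "finger_gap": finger opening in m.
Only numpy, scipy, OpenCV 4.12 (cv2) and the standard library are available. Lean on these libraries where they do the work, as an engineer would, in place of code of your own. Each camera call takes 0.05 s, during which the arm holds its last target.

### The job

Make up the two repair kits from the stock tray: the red kit tray gets the aluminium cylinder sleeve, the yellow bumper and the brass air fitting; the blue kit tray, which already has its seal rings, gets the white head valve and the green trigger valve. Stand each part upright in the middle of an empty pocket of its own, flat on the pocket floor, in whichever pocket you like. Leave the black bumper standing in the stock tray where it is.

Things in the scene. Friction and masses are not known exactly. Their poses are not given: they have to be found in the camera images.
- sleeve_mid (a point): bright aluminium cylinder sleeve (open tube with a thin black seal near each end), 64 mm tall, standing upright in a compartment of the stock tray; plain round, 50 mm across over its whole height. The point is on its axis, half-way up (32 mm above its underside); its z axis is its own axis, up. Any grip yaw will do.
- bumper_mid (a point): yellow rubber bumper, 56 mm tall, standing upright in a compartment of the stock tray; 46 mm across at the lowest 7 mm, then round and 42 mm across up to 50 mm, with a hole in the top. The point is on its axis, half-way up (28 mm above its underside); its z axis is its own axis, up. Any grip yaw will do.
- fitting_mid (a point): brass air fitting, 58 mm tall, standing upright in a compartment of the stock tray; hexagonal foot 28 mm across flats and 10 mm high, round 24 mm body from 10 to 44 mm, 12 mm nose on top. The point is on its axis, half-way up (29 mm above its underside); its z axis is its own axis, up. Any grip yaw will do.
- headvalve_mid (a point): white plastic head valve with two thin black seals, 56 mm tall, standing upright in a compartment of the stock tray; round, 42 mm across up to 42 mm, 24 mm neck above. The point is on its axis, half-way up (28 mm above its underside); its z axis is its own axis, up. Any grip yaw will do.
- trigvalve_mid (a point): green trigger valve with a steel stem, 58 mm tall, standing upright in a compartment of the stock tray; round, 30 mm across up to 40 mm, 22 mm shoulder to 48 mm, thin steel stem on top. The point is on its axis, half-way up (29 mm above its underside); its z axis is its own axis, up. Any grip yaw will do.
- bumper_black_mid (a point): black rubber bumper of the same shape and size as the yellow one (56 mm tall, 42 mm across), for another tool: not needed, stays where it is. The point is on its axis, half-way up; z up.
- tray_red: Red kit tray, fixed, 256 mm long (x) by 98 wide (y), 13 high, floor 3 mm thick. Three 80 x 90 mm pockets in a row, middles at x = -84, 0, +84 mm, y = 0, between 4 mm ribs under 13 mm high. A lip with a white card sticks out at the +x end. Origin: centre of the underside. All three pockets are empty at the start.
- tray_blue: Blue kit tray, fixed, 256 mm long (x) by 98 wide (y), 13 high, floor 3 mm thick. Three 80 x 90 mm pockets in a row, middles at x = -84, 0, +84 mm, y = 0, between 4 mm ribs under 13 mm high. A lip with a white card sticks out at the +x end. Origin: centre of the underside. The pocket at x = -84 (away from the lip) holds black seal rings, fixed, 9 mm high; the others are empty.
- stock: Stock tray, grey with a cardboard partition, fixed, 212 mm (x) by 256 (y), 15 high, floor 3 mm thick. Six compartments of 100 (x) by 80 mm (y), middles at x = -52, +52, y = -84, 0, +84; the six parts stand in them, shuffled, each within 8 mm of the middle. Fingers have most room beside a part along the tray's x. Origin: centre of the underside.
Not all that is in view belongs to the job. What is shaped like the part that bears sleeve_mid but pink is not meant. There is more than one size of the part that bears trigvalve_mid; the job needs the smaller.

How it is judged:
By the outcome, as a careful person would: the job done as asked, in the order asked, and still so for the second after the job is handed in, with the robot touching nothing.
It also fails if it takes over 131 s, if anything falls off the work surface, if the arm or the gripper's body presses on something with over 40 N, if the wrist force passes 120 N, or if a joint passes its speed limit or range.

## Working session

There is one attempt and no reset: what is moved stays moved. The work goes in short steps, each a Python script; the robot and the scene stay as the last script left them, time stands still between calls to the robot, and variables do not carry over. Pictures are saved under pics/ and viewed, and the job is handed in when it is done.

```bash
mkdir -p pics
python3 - <<'E'
from workcell import *
import cv2
for n in ["scene","top","wrist"]:
    p,d=capture(n); cv2.imwrite(f"pics/{n}0.png",p[:,:,::-1]); print(n,{k:(v if n!='x' else 0) for k,v in camera_info(n).items()})
    import numpy as np; np.save(f"pics/{n}0d.npy",d); print((d>0).mean())
print(get_state())
E
```

```text
scene {'vertical_fov': 54.80416578648894, 'cx': 316.7214290675366, 'cy': 239.9125836962295, 'rvec': array([ 0.92498526,  2.36813297, -1.23850766]), 'tvec': array([ 0.35549087, -0.15405117,  1.15084231])}
0.9959016927083333
top {'vertical_fov': 50.11411322427494, 'cx': 318.9767857608347, 'cy': 246.42964170187443, 'rvec': array([ 2.18840578, -2.17015619,  0.07583797]), 'tvec': array([0.00931152, 0.47976382, 0.92781763])}
0.9960221354166666
wrist {'vertical_fov': 58.8812774100518, 'cx': 317.56791836198136, 'cy': 243.17480112565198, 'T_tool_cam': array([[-6.68788627e-05, -9.52586506e-01, -3.04267881e-01,
         7.82355809e-02],
       [ 9.99999878e-01,  8.53916874e-05, -4.87142525e-04,
        -4.89874166e-04],
       [ 4.90027343e-04, -3.04267876e-01,  9.52586384e-01,
        -1.76322134e-01],
       [ 0.00000000e+00,  0.00000000e+00,  0.00000000e+00,
         1.00000000e+00]])}
0.99591796875
{'clock': 0.15, 'joints': array([ 1.30196363,  0.46818628, -0.01159945,  1.60339497,  0.00604792,
        1.07138642, -0.05628255]), 'joint_vel': array([ 0.00018478, -0.00345206, -0.00225057, -0.00483825,  0.00012841,
       -0.00023137, -0.00201302]), 'joint_efforts': array([ 3.78054146e-04, -5.32797253e+01,  2.13078840e-02, -2.51558751e+01,
        1.14297622e-02,  5.50476558e-03,  3.28184413e-08]), 'eef_pos': array([ 0.14536376, -0.63306465,  0.19615688]), 'ee_rot': array([-6.54667213e-04,  9.93633060e-01,  1.12662737e-01, -1.47839009e-04]), 'ft_force': array([ 0.38232795, -0.39061571,  0.01323288]), 'torque': array([ 0.00176227, -0.00397602,  0.01085163]), 'finger_gap': 0.08517564869778742}
```

View pics/scene0.png

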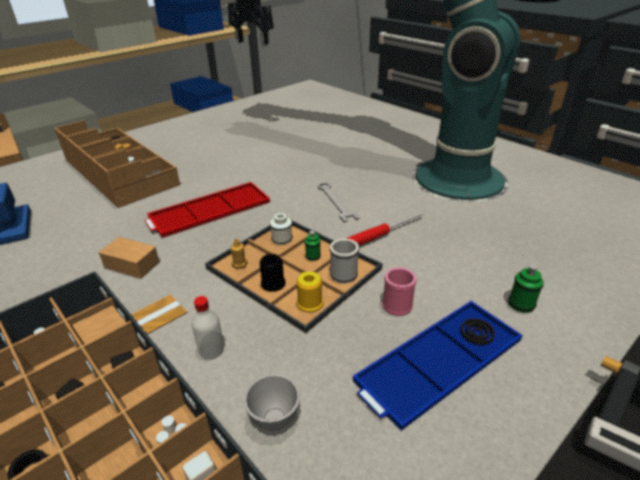

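View pics/top0.png

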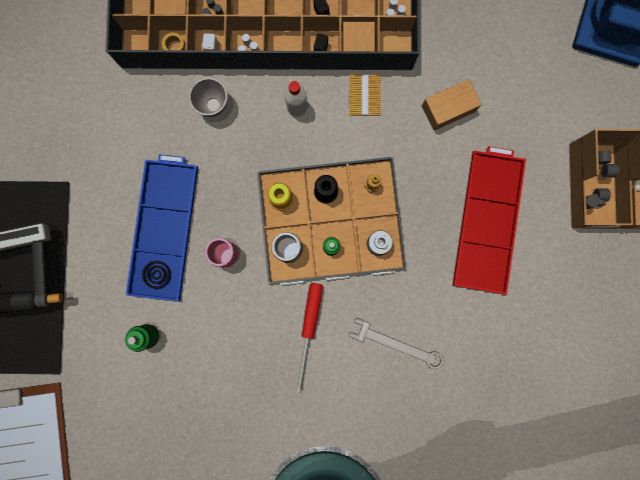

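View pics/wrist0.png

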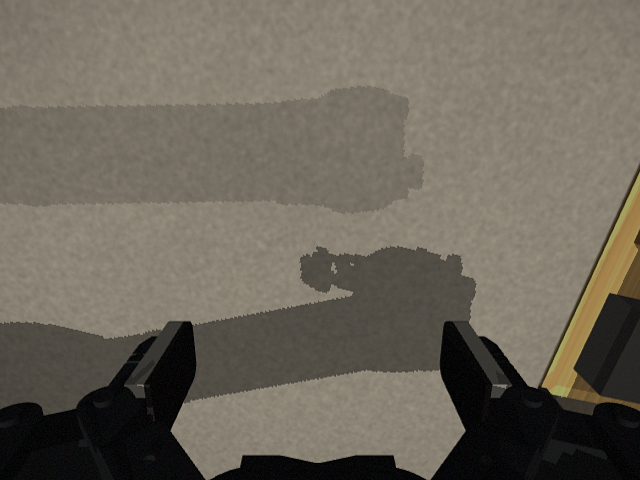

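The top view shows the stock tray at about (330,222), with the sleeve at (287,247), yellow bumper (279,195), black bumper (326,188), brass fitting (373,183), green valve (332,246) and white valve (380,242). The red tray is at about (490,222) with its card at the top, and the blue tray at about (163,228) with rings at (156,274) and its card at the top. The pink sleeve (221,252) and the large green valve (140,338) are decoys.

```bash
cat > h.py <<'E'
import numpy as np, cv2
from workcell import *
def cam(n):
    c=camera_info(n); f=240/np.tan(np.radians(c['vertical_fov'])/2)
    R=cv2.Rodrigues(c['rvec'])[0]; return c,f,R,c['tvec']
def cloud(n,d):
    c,f,R,t=cam(n); v,u=np.mgrid[:480,:640]
    P=np.stack([(u-c['cx'])/f*d,(v-c['cy'])/f*d,d],-1)
    return (P-t)@R
def ray(n,uv,z):
    c,f,R,t=cam(n); uv=np.atleast_2d(uv)
    D=np.c_[(uv[:,0]-c['cx'])/f,(uv[:,1]-c['cy'])/f,np.ones(len(uv))]@R
    C=-R.T@t; s=(z-C[2])/D[:,2]; return C+D*s[:,None]
E
python3 - <<'E'
from h import *
p=cv2.imread("pics/top0.png"); d=np.load("pics/top0d.npy"); W=cloud("top",d)
print("table z",np.median(W[300:340,240:280,2]), W[60:470:20,500:505].reshape(-1,3)[:0])
hsv=cv2.cvtColor(p,cv2.COLOR_BGR2HSV)
for n,m in dict(red=cv2.inRange(hsv,(0,150,60),(8,255,255))|cv2.inRange(hsv,(172,150,60),(180,255,255)),blue=cv2.inRange(hsv,(105,150,50),(130,255,255))).items():
    m=cv2.morphologyEx(m,cv2.MORPH_CLOSE,np.ones((9,9)))
    for c in cv2.findContours(m,cv2.RETR_EXTERNAL,cv2.CHAIN_APPROX_NONE)[0]:
        if cv2.contourArea(c)<2500: continue
        for z in (0.013,):
            X=ray("top",c[:,0,:].astype(float),z)[:,:2]
            r=cv2.minAreaRect((X*1000).astype(np.float32)); print(n,z,r,cv2.contourArea(c))
# parts
C=dict(sleeve=(287,247,.067),bump=(279,195,.059),fit=(373,183,.061),head=(380,242,.059),trig=(332,246,.061),black=(326,188,.059))
for n,(u,v,h) in C.items():
    w=W[v-22:v+23,u-22:u+23].reshape(-1,3)
    zs=w[:,2]
    print(n,"max z",np.percentile(zs,99.5), "hist>",[(round(a,3),int(((zs>a)&(zs<=a+.006)).sum())) for a in np.arange(.02,.075,.006)])
E
```

```text
table z 0.0010078794387005014 []
red 0.013 ((535.5810546875, -303.3099365234375), (99.5136947631836, 269.2428894042969), 80.84773254394531) 7261.5
blue 0.013 ((515.3714599609375, 305.8866271972656), (98.59700012207031, 266.53466796875), 83.87818908691406) 7086.5
sleeve max z 0.07213158560196772 hist> [(np.float64(0.02), 21), (np.float64(0.026), 11), (np.float64(0.032), 14), (np.float64(0.038), 19), (np.float64(0.044), 14), (np.float64(0.05), 9), (np.float64(0.056), 22), (np.float64(0.062), 137), (np.float64(0.068), 113), (np.float64(0.074), 0)]
bump max z 0.961727106453729 hist> [(np.float64(0.02), 22), (np.float64(0.026), 17), (np.float64(0.032), 13), (np.float64(0.038), 23), (np.float64(0.044), 24), (np.float64(0.05), 51), (np.float64(0.056), 285), (np.float64(0.062), 24), (np.float64(0.068), 0), (np.float64(0.074), 0)]
fit max z 0.961727106453729 hist> [(np.float64(0.02), 15), (np.float64(0.026), 8), (np.float64(0.032), 8), (np.float64(0.038), 8), (np.float64(0.044), 67), (np.float64(0.05), 46), (np.float64(0.056), 18), (np.float64(0.062), 10), (np.float64(0.068), 0), (np.float64(
[... 162 characters left out ...]
044), 262), (np.float64(0.05), 28), (np.float64(0.056), 91), (np.float64(0.062), 11), (np.float64(0.068), 0), (np.float64(0.074), 0)]
trig max z 0.06306930752900737 hist> [(np.float64(0.02), 2), (np.float64(0.026), 0), (np.float64(0.032), 0), (np.float64(0.038), 46), (np.float64(0.044), 91), (np.float64(0.05), 86), (np.float64(0.056), 12), (np.float64(0.062), 10), (np.float64(0.068), 0), (np.float64(0.074), 0)]
black max z 0.06344056413788228 hist> [(np.float64(0.02), 19), (np.float64(0.026), 15), (np.float64(0.032), 15), (np.float64(0.038), 21), (np.float64(0.044), 17), (np.float64(0.05), 55), (np.float64(0.056), 275), (np.float64(0.062), 37), (np.float64(0.068), 0), (np.float64(0.074), 0)]
```

Run:
```python
import cv2
p=cv2.imread("pics/top0.png")
cv2.imwrite("pics/topcrop.png",cv2.resize(p[150:290,250:415],None,fx=4.5,fy=4.2,interpolation=cv2.INTER_CUBIC)[:600,:800])
```

```text
(no output)
```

View pics/topcrop.png

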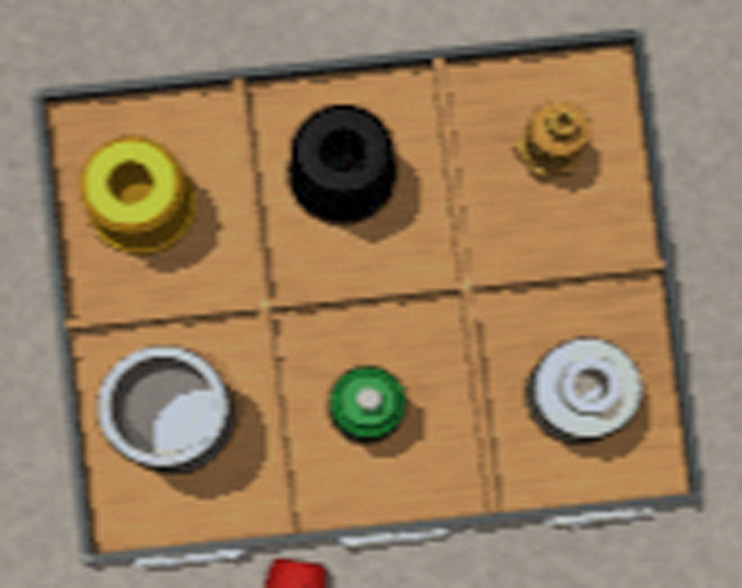

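```bash
cat > meas.py <<'E'
from h import *
p=cv2.imread("pics/top0.png"); d=np.load("pics/top0d.npy"); W=cloud("top",d)
hsv=cv2.cvtColor(p,cv2.COLOR_BGR2HSV)
el=cv2.getStructuringElement(cv2.MORPH_ELLIPSE,(35,35))
masks=dict(red=cv2.inRange(hsv,(0,150,50),(8,255,255))|cv2.inRange(hsv,(172,150,50),(180,255,255)),blue=cv2.inRange(hsv,(105,130,40),(130,255,255)))
def yawfix(r):
    (cx,cy),(w,h),a=r
    if w<h: a-=90   # direction of long side
    return cx,cy,max(w,h),min(w,h),(a+90)%180-90
for n,m in masks.items():
    m=cv2.morphologyEx(m,cv2.MORPH_CLOSE,np.ones((15,15)))
    m=cv2.morphologyEx(m,cv2.MORPH_OPEN,el)
    c=max([c for c in cv2.findContours(m,cv2.RETR_EXTERNAL,cv2.CHAIN_APPROX_NONE)[0] if (c[:,0,0].mean()>400)==(n=='red')and c[:,0,0].mean()>100],key=cv2.contourArea)
    X=ray("top",c[:,0,:].astype(float),.013)[:,:2]
    print(n,"cx,cy,len,wid,yaw of long",yawfix(cv2.minAreaRect((X*1000).astype(np.float32))))
# stock: cardboard
m=cv2.inRange(hsv,(5,70,60),(25,255,255)); mm=np.zeros_like(m); mm[150:290,250:415]=m[150:290,250:415]
mm=cv2.morphologyEx(mm,cv2.MORPH_OPEN,np.ones((3,3)))
pts=np.argwhere(cv2.morphologyEx(mm,cv2.MORPH_CLOSE,np.ones((25,25)))>0)[:,::-1].astype(float)
print("stock inner",yawfix(cv2.minAreaRect((ray("top",pts,.003)[:,:2]*1000).astype(np.float32))))
C=dict(sleeve=(287,247,.067,.061,.10),bump=(279,195,.059,.053,.1),fit=(373,183,.047,.041,.1),head=(380,242,.059,.054,.1),headsh=(380,242,.045,.041,.053),trig=(332,246,.043,.038,.1),black=(326,188,.059,.053,.1))
for n,(u,v,h,lo,hi) in C.items():
    a=np.zeros(d.shape,np.uint8); z=W[v-24:v+25,u-24:u+25,2]
    a[v-24:v+25,u-24:u+25]=((z>lo)&(z<hi))
    k,l,s,_=cv2.connectedComponentsWithStats(a,connectivity=8); i=1+np.argmax(s[1:,4]); 
    pix=np.argwhere(l==i)[:,::-1].astype(float); hull=cv2.convexHull(pix.astype(np.int32))
    X=ray("top",pix,h)[:,:2]*1000
    (cx,cy),r=cv2.minEnclosingCircle(X.astype(np.float32))
    M=cv2.moments(hull); hc=ray("top",[[M['m10']/M['m00'],M['m01']/M['m00']]],h)[0]*1000
    print(n,"circle",np.round([cx,cy,2*r],1),"hullcentroid",np.round(hc,1),len(pix))
E
python3 meas.py
```

```text
red cx,cy,len,wid,yaw of long (531.3410034179688, -302.5763854980469, 260.0633239746094, 99.49298095703125, -9.115036010742188)
blue cx,cy,len,wid,yaw of long (511.237548828125, 305.9407958984375, 258.9051208496094, 99.82643127441406, -6.19818115234375)
stock inner (531.0435791015625, -8.218246459960938, 250.0430908203125, 205.91830444335938, -83.37725496292114)
sleeve circle [475.4  71.7  51.3] hullcentroid [475.3  71.8  67. ] 260
bump circle [570.1  86.1  41.8] hullcentroid [570.   86.1  59. ] 347
fit circle [597.3 -83.8  25. ] hullcentroid [597.4 -84.   47. ] 147
head circle [486.5 -95.   24.3] hullcentroid [486.3 -95.3  59. ] 103
headsh circle [486.5 -95.2  43.5] hullcentroid [486.4 -95.2  45. ] 309
trig circle [479.8  -8.   31.5] hullcentroid [479.7  -7.8  43. ] 245
black circle [584.3   2.8  41.9] hullcentroid [584.5   3.1  59. ] 349
```

Run:
```python
from h import *
p=cv2.imread("pics/top0.png"); c,f,R,t=cam("top")
T=dict(red=(.5313,-.3026,-9.115,2),blue=(.5112,.3059,-6.2,0))
for n,(x,y,a,ch) in T.items():
    a=np.radians(a); ux=np.array([np.cos(a),np.sin(a)]); uy=np.array([-ux[1],ux[0]])
    def prof(s,o):
        P=np.array([[*(np.array([x,y])+i*ux+j*uy),.0125] for i in s for j in o])
        q=cv2.projectPoints(P,c['rvec'],t,np.array([[f,0,c['cx']],[0,f,c['cy']],[0,0,1]]),None)[0].reshape(-1,2).astype(np.float32)
        g=cv2.remap(p[:,:,ch].astype(np.float32),q[:,0].reshape(len(s),-1),q[:,1].reshape(len(s),-1),cv2.INTER_LINEAR); return g
    s=np.arange(-.055,.056,.001); g=prof(s,np.arange(-.035,.036,.005)).mean(1)
    print(n,[(round(1000*a),round(float(b))) for a,b in zip(s,g) if 34<abs(a*1000)<50])
    s=np.arange(-.135,.145,.001); g=prof(s,np.r_[np.arange(-.04,-.034,.002),np.arange(.034,.041,.002)]).mean(1)
    print(n,'ends',[(round(1000*a),round(float(b))) for a,b in zip(s,g) if 115<abs(a*1000)])
    s=np.arange(-.06,.061,.001); g=prof(s,np.arange(-.03,.031,.005)); 
    g=prof(np.arange(-.03,.031,.005),s).mean(0); print('y',[(round(1000*a),round(float(b))) for a,b in zip(s,g) if 40<abs(a*1000)])
```

```text
red [(-50, 158), (-49, 145), (-48, 116), (-47, 90), (-46, 98), (-45, 132), (-44, 153), (-43, 158), (-42, 159), (-41, 159), (-40, 159), (-39, 159), (-38, 159), (-37, 159), (-36, 159), (-35, 159), (34, 143), (35, 120), (36, 89), (37, 68), (38, 88), (39, 128), (40, 151), (41, 156), (42, 157), (43, 157), (44, 157), (45, 157), (46, 157), (47, 157), (48, 156), (49, 156)]
red ends [(-135, 155), (-134, 153), (-133, 145), (-132, 126), (-131, 111), (-130, 121), (-129, 153), (-128, 177), (-127, 178), (-126, 172), (-125, 165), (-124, 160), (-123, 160), (-122, 161), (-121, 160), (-120, 160), (-119, 160), (-118, 160), (-117, 161), (-116, 161), (115, 154), (116, 153), (117, 148), (118, 137), (119, 107), (120, 75), (121, 63), (122, 82), (123, 128), (124, 165), (125, 177), (126, 174), (127, 163), (128, 154), (129, 152), (130, 152), (131, 152), (132, 152), (133, 151), (134, 150), (135, 151), (136, 151), (137, 151), (138, 152), (139, 152), (140, 151), (141, 151), (142, 151), (143, 151), (144, 151)]
y [(-60, 156), (-59, 156), (-58, 155), (-57, 155), (-56, 155), (-55, 155), (-54, 156), (-53, 156), (-52, 
[... 1125 characters left out ...]
125, 165), (126, 159), (127, 147), (128, 139), (129, 136), (130, 135), (131, 135), (132, 135), (133, 135), (134, 136), (135, 137), (136, 139), (137, 138), (138, 139), (139, 138), (140, 137), (141, 135), (142, 135), (143, 136), (144, 138)]
y [(-60, 136), (-59, 136), (-58, 136), (-57, 135), (-56, 131), (-55, 121), (-54, 106), (-53, 88), (-52, 72), (-51, 61), (-50, 51), (-49, 52), (-48, 81), (-47, 119), (-46, 148), (-45, 165), (-44, 166), (-43, 160), (-42, 153), (-41, 148), (40, 118), (41, 96), (42, 72), (43, 56), (44, 47), (45, 52), (46, 79), (47, 114), (48, 141), (49, 158), (50, 159), (51, 153), (52, 145), (53, 140), (54, 138), (55, 138), (56, 138), (57, 138), (58, 137), (59, 137), (60, 136)]
```

```bash
cat >> h.py <<'E'
SY=np.radians(6.6)
TR=dict(red=(.5298,-.3046,np.radians(-9.1)),blue=(.5103,.3085,np.radians(-6.2)))
def slot(n,k):
    x,y,a=TR[n]; return np.array([x+k*.084*np.cos(a),y+k*.084*np.sin(a)]),a
def q(jaw,sgn):  # jaw direction angle; tool y = jaw dir
    psi=jaw+sgn*np.pi/2; psi=(psi+np.pi)%(2*np.pi)-np.pi
    return np.array([0,np.cos(psi/2),np.sin(psi/2),0])
PARTS=dict(sleeve=(.4754,.0717,.020,.066,.050),bump=(.5701,.0861,.016,.060,.042),fit=(.5973,-.0838,.013,.044,.024),head=(.4865,-.0952,.013,.058,.042),trig=(.4798,-.008,.011,.048,.030))
HZ=.16
E
python3 - <<'E'
from h import *
for s in (1,-1):
    for n,v in PARTS.items(): print(s,n,np.round(solve_ik([v[0],v[1],HZ],q(SY,s)),2))
    for t,k in (('red',-1),('red',0),('red',1),('blue',0),('blue',1)):
        xy,a=slot(t,k); j=solve_ik([*xy,HZ],q(a,s)); print(s,t,k,np.round(xy,3),None if j is None else np.round(j,2))
E
```

```text
1 sleeve [ 0.69  0.48 -1.12  1.99  0.52  0.99 -0.57]
1 bump [ 0.46  0.56 -0.9   1.78  0.5   1.05 -0.51]
1 fit [ 0.58  0.53 -0.67  1.72  0.38  1.02 -0.11]
1 head [ 0.67  0.33 -0.64  1.98  0.25  0.91  0.02]
1 trig [ 0.63  0.35 -0.81  2.    0.31  0.92 -0.22]
1 red -1 [ 0.447 -0.291] [ 0.88  0.36 -0.44  1.9   0.19  0.92  0.19]
1 red 0 [ 0.53  -0.305] [ 0.79  0.49 -0.43  1.71  0.23  0.99  0.12]
1 red 1 [ 0.613 -0.318] [ 0.7   0.61 -0.4   1.51  0.26  1.08  0.08]
1 blue 0 [0.51  0.308] [ 0.09  0.63 -0.97  1.73  0.58  1.09 -1.17]
1 blue 1 [0.594 0.299] [ 0.09  0.74 -0.94  1.55  0.63  1.18 -1.09]
-1 sleeve [ 0.79  0.61 -1.31  1.99  0.68  1.08  2.43]
-1 bump [ 0.66  0.83 -1.32  1.77  0.85  1.26  2.37]
-1 fit [-0.77  0.83  1.35  1.81 -0.87  1.25 -2.2 ]
-1 head [-0.89  0.59  1.36  2.06 -0.68  1.06 -2.21]
-1 trig [-1.09  0.55  1.37  2.1  -0.64  1.02 -2.42]
-1 red -1 [ 0.447 -0.291] [ 0.4   0.31  0.14  1.93 -0.06  0.9  -2.73]
-1 red 0 [ 0.53  -0.305] [ 0.33  0.44  0.18  1.75 -0.09  0.96 -2.75]
-1 red 1 [ 0.613 -0.318] [ 0.29  0.57  0.21  1.54 -0.13  1.05 -2.77]
-1 blue 0 [0.51  0.308] [ 0.25  0.87 -1.33  1.72  0.88  1.29  1.75]
-1 blue 1 [0.594 0.299] [ 0.23  0.98 -1.33  1.54  0.96  1.39  1.86]
```

```bash
cat >> h.py <<'E'
def wray(uv,z,st=None):
    from scipy.spatial.transform import Rotation as Ro
    st=st or get_state(); c=camera_info("wrist"); f=240/np.tan(np.radians(c['vertical_fov'])/2)
    w,x,y,zz=st['ee_rot']; R=Ro.from_quat([x,y,zz,w]).as_matrix(); T=c['T_tool_cam']
    uv=np.atleast_2d(uv); D=np.c_[(uv[:,0]-c['cx'])/f,(uv[:,1]-c['cy'])/f,np.ones(len(uv))]@T[:3,:3].T@R.T
    C=st['eef_pos']+R@T[:3,3]; return C+D*((z-C[2])/D[:,2])[:,None]
def wproj(P,st):
    from scipy.spatial.transform import Rotation as Ro
    c=camera_info("wrist"); f=240/np.tan(np.radians(c['vertical_fov'])/2)
    w,x,y,zz=st['ee_rot']; R=Ro.from_quat([x,y,zz,w]).as_matrix(); T=c['T_tool_cam']
    p=((np.asarray(P)-st['eef_pos'])@R-T[:3,3])@T[:3,:3]
    return p[:2]/p[2]*f+[c['cx'],c['cy']]
E
python3 - <<'E'
from h import *
v=PARTS['sleeve']; t=get_state()['clock']
movep([v[0],v[1],HZ],q(SY,1)); st=get_state(); print(st['clock']-t,st['eef_pos'])
p,d=capture("wrist"); im=p[:,:,::-1].copy(); np.save("pics/w1d.npy",d)
cv2.imwrite("pics/w1raw.png",im)
for n,h in (('sleeve',.067),('trig',.061),('black',0),('head',.059),('bump',.059)):
    if n in PARTS:
        u=wproj([*PARTS[n][:2],h],st); print(n,u)
        if abs(u).max()<2000: cv2.drawMarker(im,tuple(int(a) for a in u),(255,0,255),0,20,2)
cv2.imwrite("pics/w1.png",im)
E
```

```text
2.75 [0.47567727 0.07079184 0.15986736]
sleeve [316.94966778 231.06061159]
trig [310.64437845 333.85081568]
head [307.20413419 430.03539881]
bump [459.00492355 222.63209925]
```

View pics/w1.png

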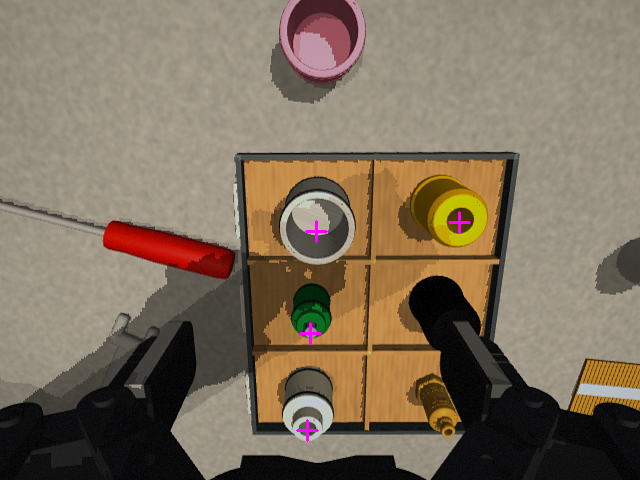

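The sleeve rim (centred about (317,227)) and the bumper hole (460,219) lie 3–4 px, or about 2 mm, from the marks projected from the top-view estimate. That is within calibration, so I'm picking the sleeve.

```bash
cat >> h.py <<'E'
def rep(m):
    s=get_state(); print(m,"t=%.1f"%s['clock'],np.round(s['eef_pos'],4),"gap %.4f"%s['finger_gap'],"F",np.round(s['ft_force'],1)); return s
def pick(n,strength=45):
    x,y,z,op,dia=PARTS[n]
    gripper_to(op); movep([x,y,HZ],q(SY,1))
    servo_line([x,y,z+.04],velocity=.15); sleep(.2)
    servo_line([x,y,z],velocity=.06); rep("down")
    gripper_to(dia-.012,strength); s=rep("grip")
    servo_line([x,y,HZ],velocity=.15); return rep("lift")
def place(n,t,k):
    z,op=PARTS[n][2:4]; xy,a=slot(t,k)
    movep([*xy,HZ],q(a,1)); servo_line([*xy,z+.03],velocity=.15); sleep(.3)
    servo_line([*xy,z+.001],velocity=.03); sleep(.3); rep("set")
def release(n,t,k):
    z,op=PARTS[n][2:4]; xy,a=slot(t,k)
    gripper_to(op); servo_line([*xy,HZ],velocity=.12); rep("clear")
E
python3 - <<'E'
from h import *
pick('sleeve'); place('sleeve','red',-1)
p,d=capture("wrist"); cv2.imwrite("pics/w2.png",p[:,:,::-1])
E
```

```text
down t=5.4 [0.4755 0.0719 0.0201] gap 0.0661 F [0.1 0.4 0.6]
grip t=5.7 [0.4757 0.0718 0.0207] gap 0.0479 F [-2.2 -0.1  5.1]
lift t=6.8 [0.4747 0.0713 0.1592] gap 0.0478 F [ 0.5  0.2 -1.9]
set t=10.7 [ 0.4469 -0.2914  0.021 ] gap 0.0476 F [-0.1  0.  -2. ]
```

View pics/w2.png

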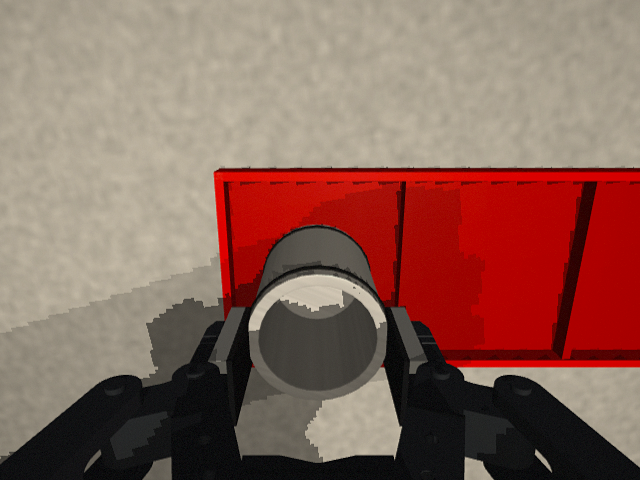

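The sleeve is held upright over the near red pocket, about central between the side wall (225) and rib (402). I'll lower it in small steps until it touches the floor.

```bash
cat >> h.py <<'E'
def touch(n,t,k):
    z=PARTS[n][2]; xy,a=slot(t,k); f0=get_state()['ft_force'][2]
    for i in range(6):
        if get_state()['ft_force'][2]-f0>1.0: break
        servo_line([*xy,z+.001-.0007*(i+1)],velocity=.02); sleep(.1)
    rep("touch f0=%.1f i=%d"%(f0,i))
E
python3 - <<'E'
from h import *
touch('sleeve','red',-1); release('sleeve','red',-1)
p,d=capture("wrist"); cv2.imwrite("pics/w3.png",p[:,:,::-1])
E
```

```text
touch f0=-1.8 i=1 t=11.1 [ 0.4469 -0.2914  0.0208] gap 0.0481 F [-2.3  1.   5.3]
clear t=12.8 [ 0.4463 -0.2911  0.1593] gap 0.0660 F [0.3 0.4 0. ]
```

View pics/w3.png

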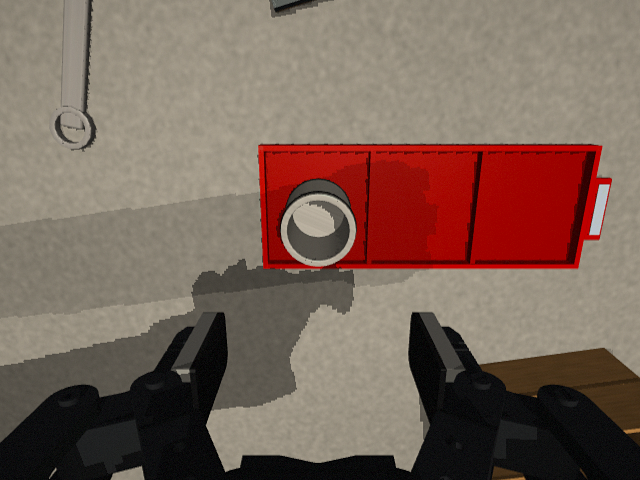

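The sleeve stands upright in the near red pocket (rim centre about (319,229)). I'll check the centring, then move the bumper.

Run:
```python
from h import *
print("sleeve",wray([[319,230]],.067)[:,:2]); a=wray([[260,145],[601,146],[579,268],[262,268]],.013)[:,:2]; c=a.mean(0); print("tray",a,c,TR['red'], "slot by wrist", c-.084*np.array([np.cos(TR['red'][2]),np.sin(TR['red'][2])]),slot('red',-1)[0])
pick('bump'); place('bump','red',0); touch('bump','red',0); release('bump','red',0)
p,d=capture("wrist"); cv2.imwrite("pics/w4.png",p[:,:,::-1])
```

```text
sleeve [[ 0.4475534  -0.28922071]]
tray [[ 0.41232835 -0.23279514]
 [ 0.66193204 -0.27347899]
 [ 0.64833184 -0.36927674]
 [ 0.39454815 -0.3287496 ]] [ 0.52928509 -0.30107512] (0.5298, -0.3046, np.float64(-0.158824961931484)) slot by wrist [ 0.44634233 -0.28778984] [ 0.44685724 -0.29131472]
down t=16.4 [0.5702 0.0863 0.0161] gap 0.0600 F [-0.2 -0.1 -0.1]
grip t=16.7 [0.5707 0.0863 0.0168] gap 0.0384 F [-0.2 -0.9  6. ]
lift t=17.8 [0.5694 0.0857 0.159 ] gap 0.0381 F [ 0.1  0.5 -1.1]
set t=21.9 [ 0.5298 -0.3047  0.0171] gap 0.0380 F [ 0.6 -0.8 -0.1]
touch f0=-0.1 i=1 t=22.3 [ 0.53   -0.3047  0.0169] gap 0.0384 F [-1.5  0.   5.9]
clear t=23.9 [ 0.5292 -0.3044  0.1591] gap 0.0603 F [0.5 0.1 0.5]
```

View pics/w4.png

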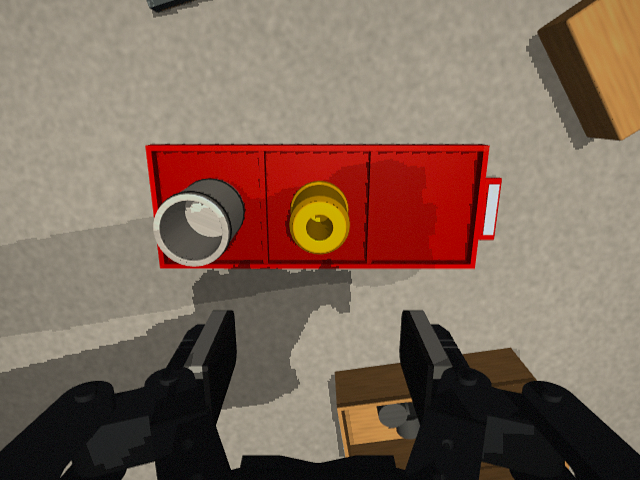

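The yellow bumper stands upright in the middle pocket (top about (320,227)). By the wrist camera the sleeve is about 2 mm off its pocket's middle. Next is the fitting.

Run:
```python
from h import *
pick('fit'); place('fit','red',1); touch('fit','red',1); release('fit','red',1)
p,d=capture("wrist"); cv2.imwrite("pics/w5.png",p[:,:,::-1])
```

```text
down t=27.1 [ 0.5975 -0.0836  0.0131] gap 0.0437 F [ 0.1  1.  -0.9]
grip t=27.5 [ 0.598  -0.0837  0.0141] gap 0.0121 F [-1.4 -0.4  4.6]
lift t=28.6 [ 0.5966 -0.084   0.159 ] gap 0.0120 F [-0.3 -0.3 -0.3]
set t=32.2 [ 0.6128 -0.3179  0.0141] gap 0.0119 F [ 0.9  0.1 -0.2]
touch f0=-0.2 i=4 t=33.6 [ 0.6127 -0.3179  0.0112] gap 0.0120 F [-0.6 -0.1  0.8]
clear t=35.4 [ 0.6122 -0.3178  0.1589] gap 0.0440 F [-0.7 -0.5  0.3]
```

View pics/w5.png

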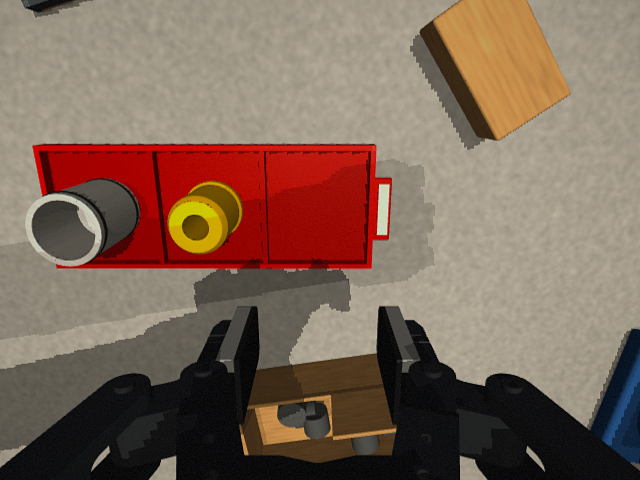

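The gripper closed to the commanded 12 mm, so it missed the fitting, and the far pocket is empty. I'll look at the stock tray.

Run:
```python
from h import *
p,d=capture("top"); cv2.imwrite("pics/t6.png",p[:,:,::-1]); np.save("pics/t6d.npy",d)
cv2.imwrite("pics/t6c.png",cv2.resize(p[150:300,250:415,::-1],None,fx=4,fy=4,interpolation=cv2.INTER_CUBIC))
```

```text
(no output)
```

View pics/t6c.png

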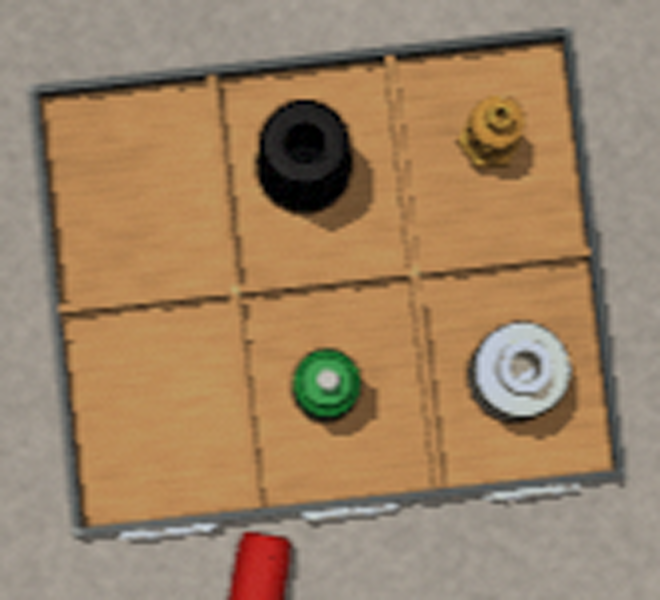

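View pics/t6.png

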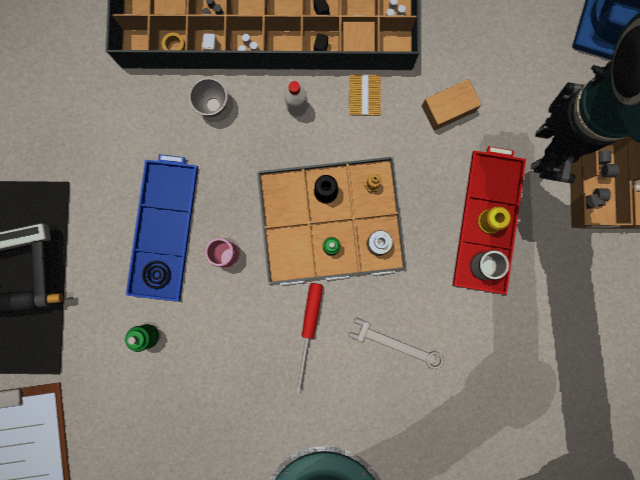

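The fitting still stands upright at about (374,183), and the black bumper, green valve and white valve have not moved. I'll hover over the fitting and re-measure it with both cameras.

Run:
```python
from h import *
d0=np.load("pics/top0d.npy")
for f in ("top0","t6"):
    d=np.load(f"pics/{f}d.npy"); p=cv2.imread(f"pics/{f}.png"); W=cloud("top",d)
    z=W[160:210,350:398,2]; m=np.zeros(d.shape,np.uint8); m[160:210,350:398]=(z>.041)&(z<.1)
    k,l,s,c=cv2.connectedComponentsWithStats(m); i=1+np.argmax(s[1:,4]); print(f,c[i],s[i],ray("top",[c[i]],.047)[0])
    m[160:210,350:398]=(z>.055)&(z<.1); k,l,s,c=cv2.connectedComponentsWithStats(m)
    if k>1: i=1+np.argmax(s[1:,4]); print(' nose',c[i],s[i],ray("top",[c[i]],.061)[0])
gripper_to(.05)
movep([.5973,-.0838,HZ],q(SY,1)); sleep(.3); st=rep("h")
p,d=capture("wrist"); im=p[:,:,::-1].copy()
u=wproj([.5973,-.0838,.061],st); print(u); cv2.drawMarker(im,tuple(int(a) for a in u),(255,0,255),0,14,1)
cv2.imwrite("pics/w7.png",im)
```

```text
top0 [373.29931973 180.6122449 ] [367 174  14  14 147] [ 0.59732533 -0.08382093  0.047     ]
 nose [374.38709677 178.83870968] [371 176   7   7  31] [ 0.59762683 -0.0843649   0.061     ]
t6 [373.4109589  180.28767123] [367 174  14  14 146] [ 0.59791975 -0.08402183  0.047     ]
 nose [374.37931034 178.68965517] [371 176   7   7  29] [ 0.597895   -0.08435097  0.061     ]
h t=37.0 [ 0.5974 -0.0851  0.1598] gap 0.0498 F [ 0.5 -0.4 -0.7]
[317.25411714 228.1677298 ]
```

View pics/w7.png

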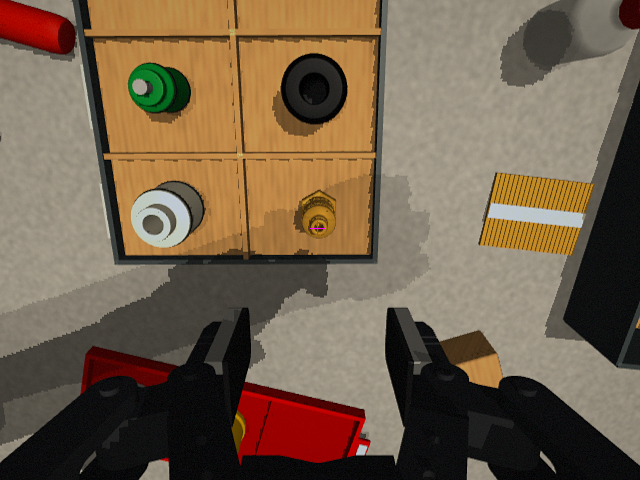

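Both cameras agree on the fitting's position (nose at (318,228), on the mark). I'll descend again and close in stages while watching.

Run:
```python
from h import *
x,y,z=.5976,-.0838,.011
servo_line([x,y,.05],velocity=.15); sleep(.2); servo_line([x,y,z],velocity=.06); sleep(.2)
rep("down"); ims=[]
p,d=capture("wrist"); ims.append(p[150:,120:520,::-1])
for g in (.03,.024,.018):
    gripper_to(g,45); rep(g)
p,d=capture("wrist"); ims.append(p[150:,120:520,::-1])
cv2.imwrite("pics/w8.png",np.hstack(ims))
```

```text
down t=39.1 [ 0.5979 -0.0838  0.0114] gap 0.0496 F [ 0.5 -0.2  0.2]
0.03 t=39.5 [ 0.5976 -0.0838  0.0111] gap 0.0300 F [ 0.2 -0.5 -0.2]
0.024 t=39.7 [ 0.5977 -0.0838  0.011 ] gap 0.0239 F [0.  0.  0.1]
0.018 t=40.0 [ 0.598  -0.0838  0.0113] gap 0.0197 F [1.1 0.1 2.3]
```

View pics/w8.png

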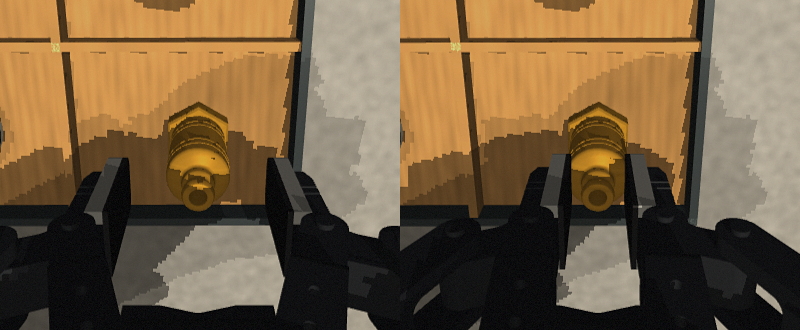

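This time it is gripped: the gap stopped at 19.7 mm on the 24 mm body. I'll firm the grip, lift slowly and check.

Run:
```python
from h import *
gripper_to(.010,60); rep("firm")
servo_line([.5976,-.0838,.05],velocity=.06); sleep(.2); rep("up")
p,d=capture("wrist"); cv2.imwrite("pics/w9.png",p[:,:,::-1])
```

```text
firm t=40.2 [ 0.598  -0.0837  0.0114] gap 0.0189 F [ 0.8 -1.2  4.9]
up t=41.2 [ 0.5973 -0.0838  0.0496] gap 0.0186 F [ 0.5 -0.1 -0.9]
```

View pics/w9.png

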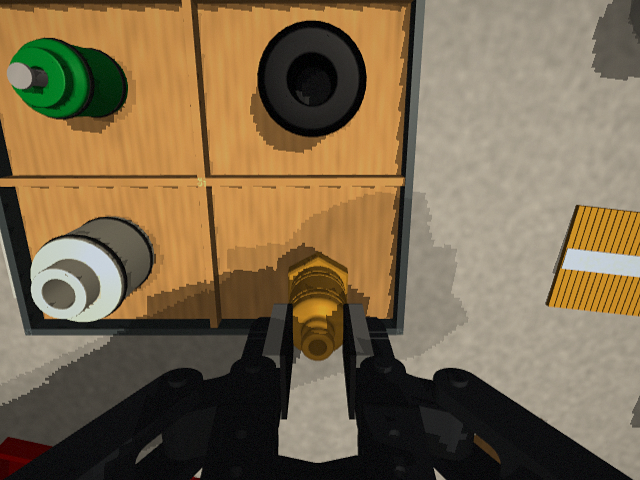

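The fitting is lifted and upright (nose (318,345)). Placing it in the far red pocket.

```bash
sed -i 's/fit=(.5973,-.0838,.013,/fit=(.5973,-.0838,.0112,/; s/head=(.4865,-.0952,.013/head=(.4865,-.0952,.011/; s/trig=(.4798,-.008,.011/trig=(.4798,-.008,.009/' h.py
python3 - <<'E'
from h import *
servo_line([.5976,-.0838,HZ],velocity=.12); rep("lift")
place('fit','red',1); touch('fit','red',1)
p,d=capture("wrist"); cv2.imwrite("pics/w10.png",p[:,:,::-1])
E
```

```text
lift t=42.4 [ 0.597  -0.084   0.1591] gap 0.0187 F [-0.1 -0.6 -0.1]
set t=45.9 [ 0.6128 -0.3179  0.0123] gap 0.0186 F [ 0.1 -0.6 -0.1]
touch f0=-0.1 i=2 t=46.6 [ 0.6129 -0.318   0.0114] gap 0.0188 F [-0.8  0.6  5.7]
```

View pics/w10.png

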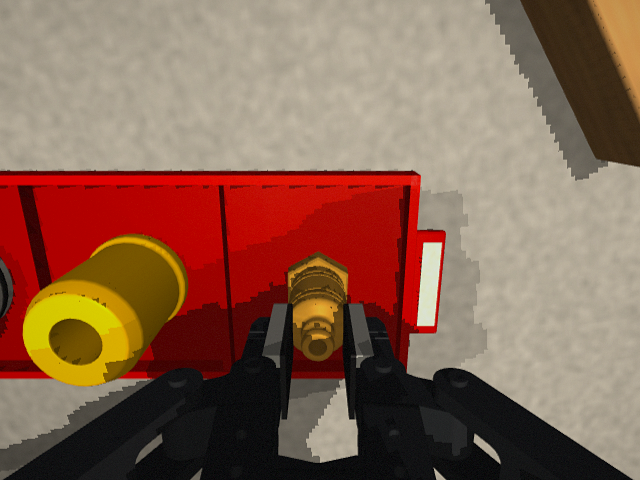

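The fitting stands on the floor of the far pocket. I'll release it and pick the head valve, checking the grip before moving on.

Run:
```python
from h import *
release('fit','red',1)
p,d=capture("wrist"); a=p[:,:,::-1]
s=pick('head',50)
p,d=capture("wrist"); cv2.imwrite("pics/w11.png",cv2.resize(np.hstack([a,p[:,:,::-1]]),(800,300)))
```

```text
clear t=48.5 [ 0.6122 -0.3177  0.1589] gap 0.0440 F [ 0.5 -0.5  0.9]
down t=51.7 [ 0.4867 -0.095   0.0111] gap 0.0581 F [ 0.4 -0.1 -0.2]
grip t=52.1 [ 0.4867 -0.0953  0.0113] gap 0.0299 F [ 0.5 -0.5  0.9]
lift t=53.2 [ 0.4858 -0.0952  0.1592] gap 0.0300 F [-0.3  0.1 -0. ]
```

View pics/w11.png

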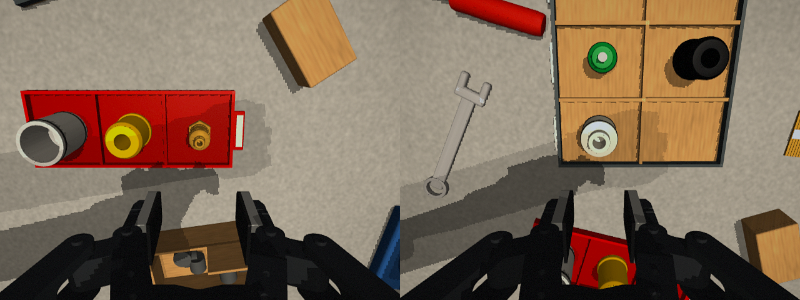

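The fitting stands well in the far pocket, but the head valve grip closed to its command (30 mm) and the valve stayed behind. I'll look at it closely.

Run:
```python
from h import *
d0=np.load("pics/top0d.npy"); p,d=capture("top"); np.save("pics/t12d.npy",d); cv2.imwrite("pics/t12.png",p[:,:,::-1])
for D in (d0,np.load("pics/t6d.npy"),d):
    W=cloud("top",D); z=W[218:266,356:404,2]; m=np.zeros(d.shape,np.uint8)
    for lo,hi,h in ((.055,.1,.059),(.041,.1,.045)):
        m[:]=0; m[218:266,356:404]=(z>lo)&(z<hi); k,l,s,c=cv2.connectedComponentsWithStats(m); 
        if k>1: i=1+np.argmax(s[1:,4]); print(c[i],s[i],ray("top",[c[i]],h)[0])
cv2.imwrite("pics/t12c.png",cv2.resize(p[150:300,250:415,::-1],None,fx=4,fy=4,interpolation=cv2.INTER_CUBIC))
p,d=capture("wrist"); cv2.imwrite("pics/w12.png",p[:,:,::-1]); rep("")
```

```text
[380.34951456 241.41747573] [374 235  14  14 103] [ 0.48630826 -0.09511956  0.059     ]
[379.45023697 242.1042654 ] [368 230  24  25 422] [ 0.48628137 -0.09508867  0.045     ]
[380.37254902 241.34313725] [374 235  14  14 102] [ 0.48644018 -0.09516022  0.059     ]
[379.51179245 242.12971698] [368 230  24  25 424] [ 0.48623652 -0.09519881  0.045     ]
[378.15254237 243.49152542] [374 236  12  13  59] [ 0.48260663 -0.09124718  0.059     ]
[375.96124031 244.39147287] [368 231  21  24 258] [ 0.48212142 -0.08884563  0.045     ]
 t=53.4 [ 0.486  -0.095   0.1592] gap 0.0299 F [-0.7 -0.2  0.4]
```

View pics/w12.png

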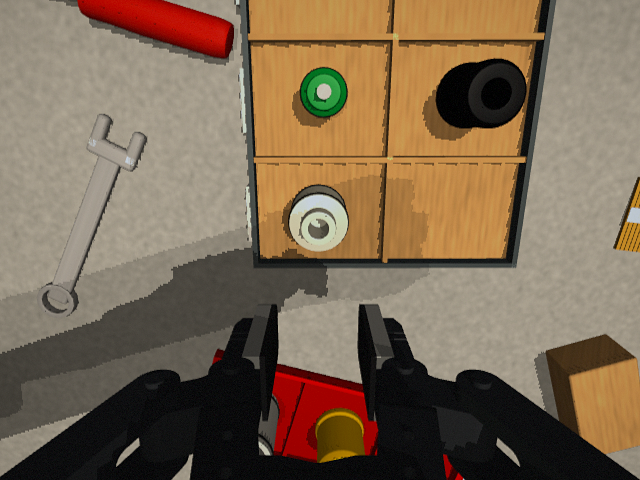

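View pics/t12c.png

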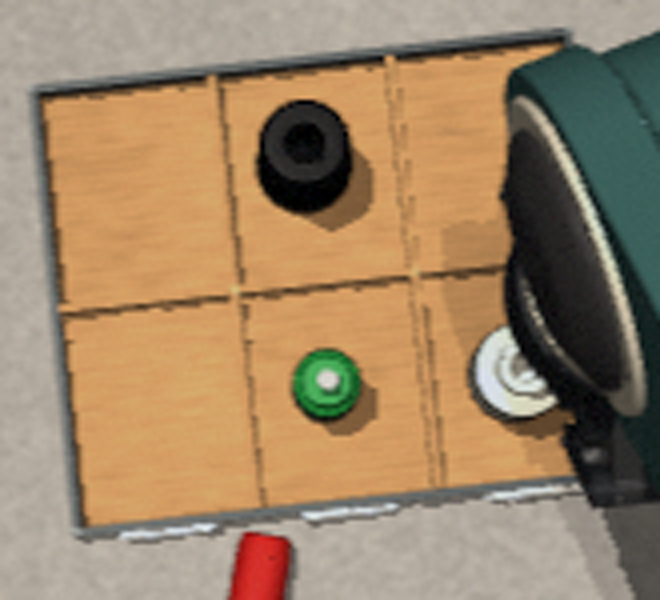

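The head valve has not moved (neck at (319,222) in the wrist view, upright). I'll retry with staged closing, as worked for the fitting.

```bash
cat >> h.py <<'E'
def pick2(n,strength=60,stages=(.008,.004,.0,-.004,-.008)):
    x,y,z,op,dia=PARTS[n]
    gripper_to(op); movep([x,y,HZ],q(SY,1))
    servo_line([x,y,z+.04],velocity=.15); sleep(.2)
    servo_line([x,y,z],velocity=.06); sleep(.1); rep("down")
    for g in stages:
        gripper_to(dia+g,strength); s=rep("g%.3f"%(dia+g))
        if s['finger_gap']>dia+g+.0025: break
E
python3 - <<'E'
from h import *
pick2('head')
p,d=capture("wrist"); cv2.imwrite("pics/w13.png",p[:,:,::-1])
E
```

```text
down t=56.0 [ 0.4868 -0.0952  0.0113] gap 0.0582 F [ 0.8 -0.4 -0.1]
g0.050 t=56.2 [ 0.4866 -0.0953  0.0112] gap 0.0499 F [ 0.3 -0.5  0.3]
g0.046 t=56.5 [ 0.4865 -0.0952  0.0111] gap 0.0463 F [-0.6  0.   0.3]
g0.042 t=56.7 [ 0.4865 -0.0952  0.011 ] gap 0.0423 F [ 0.1  0.3 -0.7]
g0.038 t=56.9 [ 0.4865 -0.0952  0.011 ] gap 0.0379 F [-0.1 -0.   0.1]
g0.034 t=57.1 [ 0.4865 -0.0952  0.011 ] gap 0.0336 F [ 0.8  0.2 -0.2]
```

View pics/w13.png

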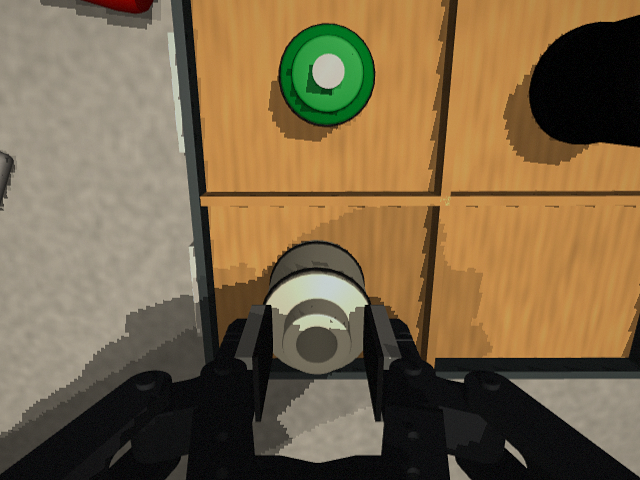

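The pads seem to overlap the valve's shoulder rather than flank its body, so the real fingertip height is in question. I'll measure it from the wrist depth.

Run:
```python
from h import *
from scipy.spatial.transform import Rotation as Ro
st=get_state(); p,d=capture("wrist"); c=camera_info("wrist"); f=240/np.tan(np.radians(c['vertical_fov'])/2)
w,x,y,zz=st['ee_rot']; R=Ro.from_quat([x,y,zz,w]).as_matrix(); T=c['T_tool_cam']
for u,v in [(258,306),(258,312),(252,330),(262,340),(268,312),(262,400),(372,306),(380,312),(372,340),(376,400),(317,275),(300,290),(317,345),(320,75),(325,350),(340,450)]:
    z=d[v,u]; P=np.array([(u-c['cx'])/f*z,(v-c['cy'])/f*z,z]); tool=T[:3,:3]@P+T[:3,3]; print((u,v),"depth %.3f"%z,"tool mm",np.round(tool*1000,1),"world",np.round((R@tool+st['eef_pos'])*1000,1))
print(R.round(3))
print("tcp proj",wproj(st['eef_pos'],st))
```

```text
(258, 306) depth 0.151 tool mm [ 11.2 -21.  -38.9] world [464.3 -86.5  49.9]
(258, 312) depth 0.146 tool mm [ 11.6 -20.2 -44.4] world [465.  -86.   55.4]
(252, 330) depth 0.133 tool mm [ 12.1 -20.3 -57.6] world [464.9 -85.5  68.6]
(262, 340) depth 0.130 tool mm [ 10.9 -16.8 -61.6] world [468.6 -86.3  72.6]
(268, 312) depth 0.146 tool mm [ 11.6 -16.8 -44.5] world [468.5 -85.6  55.5]
(262, 400) depth 0.129 tool mm [ -6.1 -16.7 -67.8] world [ 470.6 -103.2   78.8]
(372, 306) depth 0.152 tool mm [ 11.   19.6 -38.6] world [504.7 -82.   49.6]
(380, 312) depth 0.146 tool mm [ 11.6  21.7 -44.4] world [506.7 -81.2  55.4]
(372, 340) depth 0.134 tool mm [  8.7  17.4 -58. ] world [502.7 -84.5  69. ]
(376, 400) depth 0.126 tool mm [ -4.   17.5 -70.6] world [504.3 -97.1  81.5]
(317, 275) depth 0.153 tool mm [ 21.1   0.  -34.2] world [484.1 -74.2  45.2]
(300, 290) depth 0.156 tool mm [ 14.9  -6.2 -33.3] world [478.6 -81.1  44.3]
(317, 345) depth 0.160 tool mm [ -6.5   0.  -35.8] world [ 487.2 -101.6   46.8]
(320, 75) depth 0.118 tool mm [ 87.1   0.9 -49.7] world [477.4  -8.6  60.7]
(325, 350) depth 0.155 tool mm [ -5.9   2.9 -40.2] world [ 490.1 -100.7   51.2]
(340, 450) depth 0.233 tool mm [-100.1   12.5   11. ] world [ 510.4 -193.2   -0. ]
[[-0.115  0.993 -0.   ]
 [ 0.993  0.115  0.   ]
 [ 0.    -0.    -1.   ]]
tcp proj [317.06046044 290.1059385 ]
```

Run:
```python
from h import *
st=get_state()
gripper_to(.058); servo_line([.4865,-.0952,HZ],velocity=.15)
p,d=capture("wrist"); np.save("pics/w14d.npy",d); cv2.imwrite("pics/w14.png",p[:,:,::-1])
c=camera_info("wrist"); f=240/np.tan(np.radians(c['vertical_fov'])/2); T=c['T_tool_cam']
v,u=np.mgrid[:480,:640]; P=np.stack([(u-c['cx'])/f*d,(v-c['cy'])/f*d,d],-1)@T[:3,:3].T+T[:3,3]; P*=1000
rep("")
for uv in [(320,470),(320,462),(270,470),(290,476),(350,470),(240,470),(400,470),(150,450),(100,400),(150,390)]: print(uv,P[uv[1],uv[0]].round(1))
near=(d>0)&(d<.17)
print("near max tool z",np.percentile(P[near][:,2],[50,90,99,99.9,100]).round(1))
m=near&(P[:,:,2]>-45); print(np.argwhere(m)[:5],P[m][:12].round(1))
col=[(vv,P[vv,232].round(0).tolist()) for vv in range(296,330,3)]; print(col)
```

```text
t=58.8 [ 0.4858 -0.0952  0.1591] gap 0.0582 F [ 0.6 -0.2 -0.4]
(320, 470) [  11.     0.7 -110.7]
(320, 462) [-203.4    2.3  106.3]
(270, 470) [  11.5   -9.  -111.1]
(290, 476) [  12.   -5. -113.]
(350, 470) [  11.5    6.5 -111.1]
(240, 470) [  10.3  -15.1 -109.9]
(400, 470) [  10.    16.6 -109.6]
(150, 450) [ -3.3 -41.8 -90.5]
(100, 400) [ 12.  -51.8 -91. ]
(150, 390) [ 12.3 -41.  -87.6]
near max tool z [-95.2 -66.6 -44.5 -39.4 -37.9]
[[310 216]
 [310 217]
 [310 218]
 [310 219]
 [310 220]] [[ 11.2 -35.2 -42.1]
 [ 11.3 -34.8 -42.2]
 [ 11.5 -34.4 -42.7]
 [ 12.  -33.8 -43.6]
 [ 11.5 -33.7 -42.7]
 [ 11.3 -33.4 -42.2]
 [ 11.4 -33.  -42.4]
 [ 11.3 -32.7 -42.3]
 [ 11.  -32.5 -41.8]
 [ 11.4 -32.  -42.5]
 [ 11.6 -31.6 -42.8]
 [ 11.3 -31.3 -42.3]]
[(296, [-77.0, -74.0, 160.0]), (299, [-79.0, -74.0, 160.0]), (302, [-83.0, -74.0, 161.0]), (305, [-86.0, -74.0, 160.0]), (308, [-88.0, -74.0, 159.0]), (311, [11.0, -29.0, -43.0]), (314, [11.0, -29.0, -45.0]), (317, [11.0, -29.0, -48.0]), (320, [10.0, -29.0, -47.0]), (323, [9.0, -29.0, -47.0]), (326, [7.0, -29.0, -46.0]), (329, [7.0, -29.0, -48.0])]
```

View pics/w14.png

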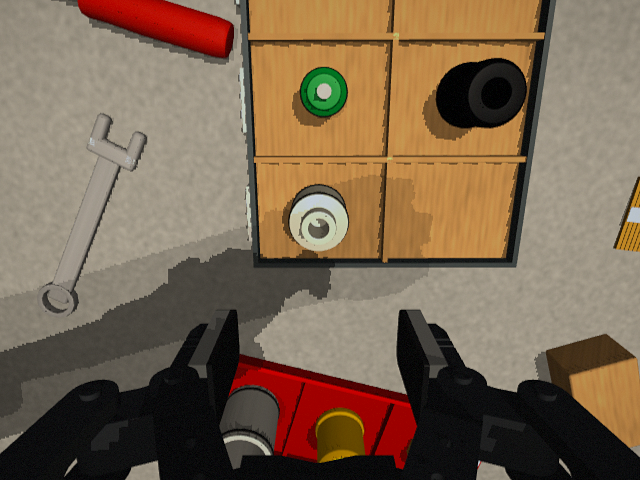

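The depth shows the true fingertips 38–43 mm behind the reported TCP: pad tip at z = 50 mm when the TCP reads 11 mm. The gripper therefore sits about 33 mm higher than reported. That explains the misses and why the sleeve and bumper were held only near their tops. I'll lower the remaining two grasps by 33 mm; the gripper body stays about 29 mm above the valve.

```bash
sed -i 's/head=(.4865,-.0952,.011/head=(.4865,-.0952,-.022/; s/trig=(.4798,-.008,.009/trig=(.4798,-.008,-.022/' h.py
python3 - <<'E'
from h import *
print(solve_ik([.4865,-.0952,-.022],q(SY,1)), solve_ik([*slot('blue',1)[0],-.022],q(SY,1)))
pick2('head',50,(.006,-.01))
p,d=capture("wrist"); a=p[:,:,::-1]
x,y,z=PARTS['head'][:3]; servo_line([x,y,z+.04],velocity=.08); sleep(.1); rep("up")
p,d=capture("wrist"); cv2.imwrite("pics/w15.png",cv2.resize(np.hstack([a,p[:,:,::-1]]),(800,300)))
E
```

```text
[ 0.7751471   0.75550807 -0.81862874  2.06146761  0.87128446  0.71331291
 -0.50291815] [ 0.00749932  0.93831718 -0.79314681  1.63892769  0.80624785  0.92125349
 -0.9806118 ]
down t=61.4 [ 0.4868 -0.0952 -0.0217] gap 0.0582 F [-0.9 -0.1 -0.3]
g0.048 t=61.7 [ 0.4866 -0.0953 -0.0218] gap 0.0483 F [ 0.1  0.2 -0.2]
g0.032 t=61.9 [ 0.4866 -0.0953 -0.0216] gap 0.0409 F [-2.2 -1.   4.8]
up t=62.7 [ 0.4861 -0.0953  0.0177] gap 0.0407 F [-0.3 -0.  -0.6]
```

View pics/w15.png

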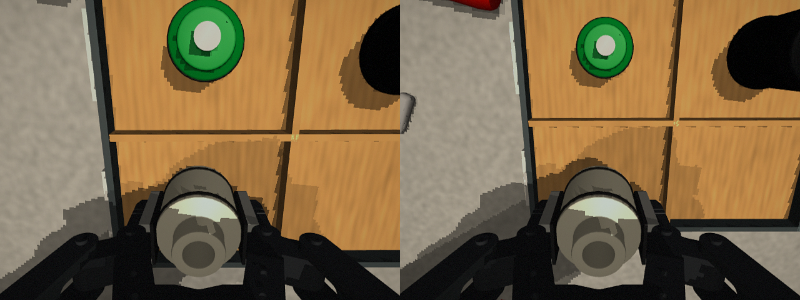

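The head valve is now gripped on its 42 mm body (gap 40.9) and lifted. Placing it in the blue middle pocket.

Run:
```python
from h import *
x,y,z=PARTS['head'][:3]; servo_line([x,y,HZ],velocity=.15)
place('head','blue',0); touch('head','blue',0); release('head','blue',0)
p,d=capture("wrist"); cv2.imwrite("pics/w16.png",p[:,:,::-1])
```

```text
set t=68.2 [ 0.5104  0.3085 -0.0209] gap 0.0409 F [ 1.7 -0.4 -0.3]
touch f0=-0.3 i=2 t=69.0 [ 0.5105  0.3086 -0.0216] gap 0.0409 F [-1.9 -2.2  6.9]
clear t=70.9 [0.5099 0.3082 0.1592] gap 0.0584 F [ 0.7 -0.5 -0.6]
```

View pics/w16.png

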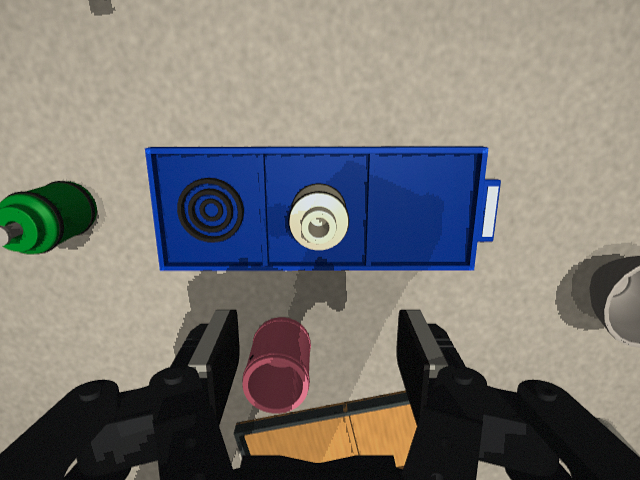

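The head valve stands in the middle blue pocket (neck (319,222)). Next is the trigger valve.

Run:
```python
from h import *
pick2('trig',50,(.006,-.01)); s=get_state()
x,y,z=PARTS['trig'][:3]
if s['finger_gap']>.026:
    servo_line([x,y,HZ],velocity=.15)
    place('trig','blue',1); touch('trig','blue',1); release('trig','blue',1)
p,d=capture("wrist"); cv2.imwrite("pics/w17.png",p[:,:,::-1])
p,d=capture("top"); cv2.imwrite("pics/t17.png",p[:,:,::-1])
```

```text
down t=74.7 [ 0.4801 -0.0079 -0.0217] gap 0.0481 F [-0.8 -0.7  0.2]
g0.036 t=74.9 [ 0.4799 -0.0081 -0.0218] gap 0.0358 F [0.6 0.1 0.4]
g0.020 t=75.2 [ 0.4799 -0.0081 -0.0217] gap 0.0289 F [-1.4  0.2  6. ]
set t=80.7 [ 0.5939  0.2994 -0.0209] gap 0.0288 F [-0.7  0.3 -1.2]
touch f0=-1.2 i=1 t=81.0 [ 0.594   0.2995 -0.0215] gap 0.0283 F [ 0.1  0.6 -0. ]
clear t=83.0 [0.5934 0.2992 0.1591] gap 0.0482 F [ 0.6 -0.5 -0.3]
```

View pics/w17.png

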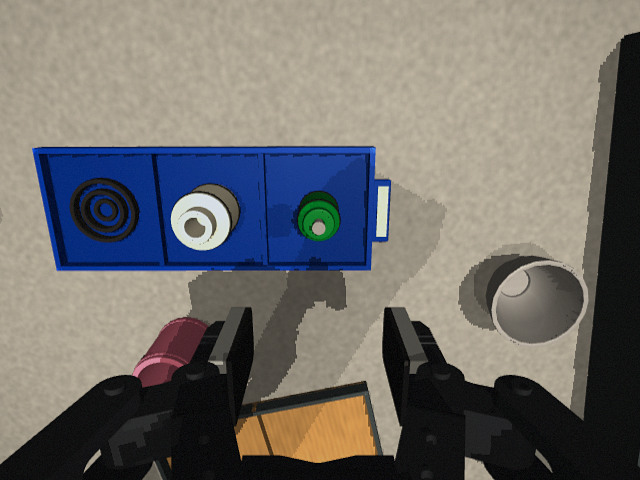

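View pics/t17.png

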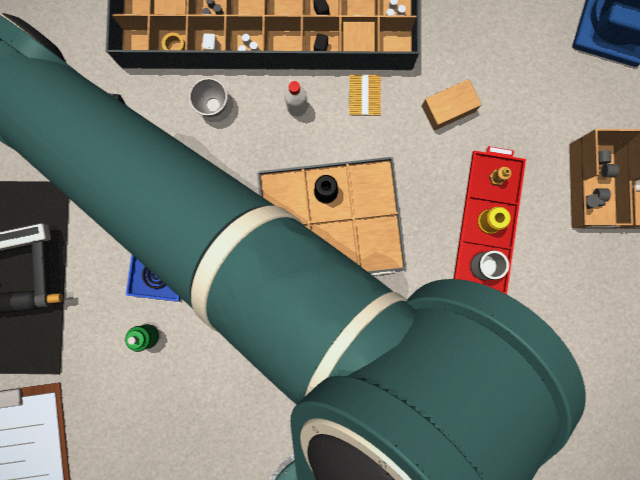

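All five parts are in their trays. I'll move the arm back to the start pose and check positions from above.

Run:
```python
from h import *
s=get_state()['eef_pos']; servo_line([s[0],s[1],.22],velocity=.2)
move_joints([1.302,0.468,-0.012,1.603,0.006,1.071,-0.056]); rep("home")
p,d=capture("top"); np.save("pics/t18d.npy",d); cv2.imwrite("pics/t18.png",p[:,:,::-1]); W=cloud("top",d)
p2,_=capture("scene"); cv2.imwrite("pics/s18.png",p2[:,:,::-1])
L=dict(sleeve=('red',-1,.067,.061),bump=('red',0,.059,.053),fit=('red',1,.047,.041),head=('blue',0,.045,.039),trig=('blue',1,.043,.038))
c,f,R,t=cam("top"); K=np.array([[f,0,c['cx']],[0,f,c['cy']],[0,0,1]])
for n,(tr,k,h,lo) in L.items():
    xy,a=slot(tr,k); u,v=cv2.projectPoints(np.array([[*xy,h]]),c['rvec'],t,K,None)[0].ravel().round().astype(int)
    m=np.zeros(d.shape,np.uint8); r=20; z=W[v-r:v+r,u-r:u+r,2]; m[v-r:v+r,u-r:u+r]=(z>lo)&(z<.1)
    kk,l,s,_=cv2.connectedComponentsWithStats(m); i=1+np.argmax(s[1:,4]); pix=np.argwhere(l==i)[:,::-1].astype(float)
    X=ray("top",pix,h)[:,:2].astype(np.float32); (cx,cy),rr=cv2.minEnclosingCircle(X*1000)
    e=np.array([cx,cy])-xy*1000; ux=np.array([np.cos(a),np.sin(a)]); print(n,"pocket offset mm",np.round([e@ux,e@[-ux[1],ux[0]]],1),"dia",round(2*rr,1),"maxz",np.percentile(W[l==i][:,2],98).round(4))
```

```text
home t=87.1 [ 0.1467 -0.6331  0.1964] gap 0.0482 F [ 0.2 -0.5 -0.1]
sleeve pocket offset mm [-0.3  1.4] dia 52.4 maxz 0.0713
bump pocket offset mm [-0.2  2.3] dia 42.3 maxz 0.0636
fit pocket offset mm [0.1 0.4] dia 26.4 maxz 0.0639
head pocket offset mm [ 0.5 -1.2] dia 43.8 maxz 0.0619
trig pocket offset mm [ 0.5 -0.8] dia 31.7 maxz 0.0626
```

View pics/t18.png

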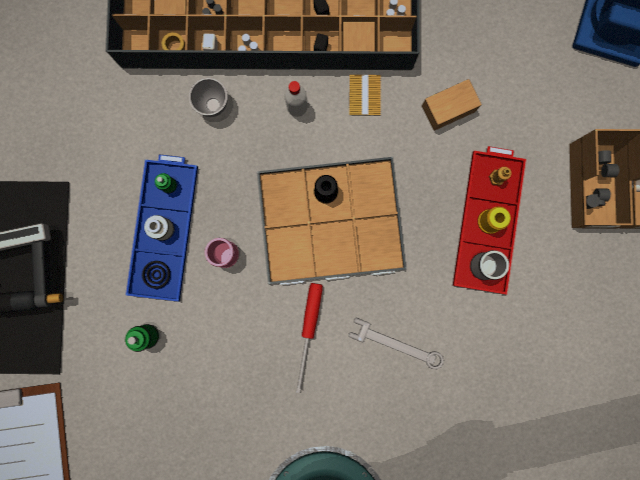

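View pics/s18.png

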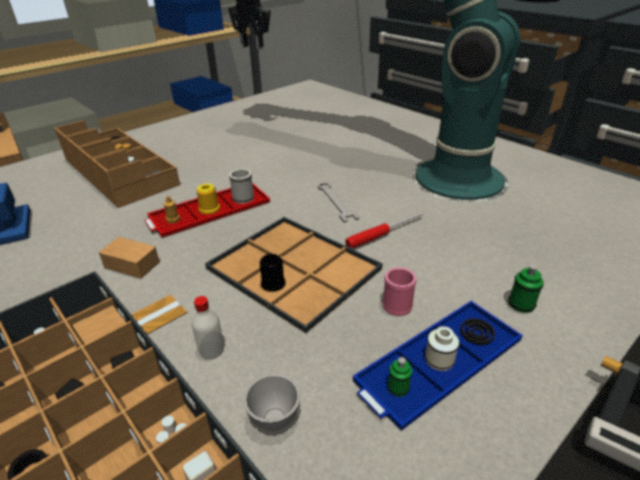

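The top view shows the red tray with sleeve (490,266), bumper (495,219) and fitting (502,177), and the blue tray with head valve (158,228) and green valve (165,183). All are upright and within about 2.5 mm of the pocket middles. The black bumper is still at (326,188). Handing in.

```bash
python3 -c "
from workcell import *
close_job()"
```

```text
the job is handed in; nothing more can be done
```

Both kits are made up and the job is handed in at about 87 s, against the 131 s limit.

- **Red tray:** the sleeve is in the pocket away from the lip, the yellow bumper in the middle, and the brass fitting at the lip end.
- **Blue tray:** the white head valve is in the middle and the green trigger valve at the lip end.
- **Left alone:** I never gripped the black bumper, and the last views show it standing where it was in the stock tray. The pink sleeve and the large green valve also look undisturbed.

**Last checks:** the scene and top views show all five parts upright, with top heights as expected. By the top camera each is within 2.5 mm of its pocket middle; the yellow bumper is farthest off, at 2.3 mm. The arm ended back at its start pose, touching nothing.

**What failed or disagreed:**
- **Missed grasps:** the first grasp of the fitting and the first two of the head valve closed without taking the part. Neither part was knocked over or visibly shifted, and the final grasps held.
- **Fingertip position:** wrist depth showed the real fingertips about 33–40 mm behind the stated tool point, so my grasps were too high. I lowered the last two to match. The sleeve, bumper and fitting had already been held near their tops, but they were set down properly.
- **Cameras:** the wrist and top cameras disagreed by about 2 mm in y, which is within the stated calibration.
- **Trigger valve contact:** it gave only a small force change when it touched the floor. Its height in the last view matches standing flat.

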